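# Hold the ladle ready over the soup bowl

## Task

Take the ladle by its handle, carry it over the closed steel box in the middle of the worktop, and stop with the ladle's bowl level over the middle of the soup bowl on the other side, a couple of centimetres above its rim, ready to serve. Finish while still holding it there, quite still. On the way the ladle must not touch the soup bowl, the box, the salt shaker, the spice jar or the kitchen timer, and the robot must not bump the box or shift any of the others.

Things in the scene. Friction and masses are not known exactly. Their poses are not given: they have to be found in the camera images.
- ladle_grip (a point): Point inside the handle of the steel ladle (307 mm long, 140 g, lying on its bowl) near its centre of mass, 35 mm above the worktop. Handle 12 mm wide: grip it here from above, across. Axes as it lies: z up, y level, towards the ladle's bowl, x across. Handle's top is 48 mm up here, highest (54 mm) 35 mm nearer the bowl; its far end, 168 mm towards -y, lies on the worktop.
- ladle_foot (a point): Lowest point of the ladle's own bowl, on the bowl's middle axis, at worktop height while the ladle lies. It lies 94.5 mm along y from ladle_grip and 35 mm lower; same axes. The ladle's bowl is 88 mm across and its rim 32 mm above this point. The ladle is level when z is vertical, as it lies.
- bowl_rim (a point): Centre of the mouth of the round steel soup bowl, at rim height, 45 mm above the worktop (z up). The bowl stands mouth up and loose, 112 mm across the rim, about 110 g, on the side of the worktop opposite to the ladle.
- steel_box: Closed steel box, fixed, 172 mm (its x) by 274 mm (its y) by 96 mm high, standing between the ladle and the soup bowl with its long side pointing away from the robot; origin at the centre of its underside, z up.
- salt_shaker: Salt shaker, 44 mm across, 90 mm high, loose; origin at the centre of its underside. Not to be disturbed.
- spice_jar: Spice jar with a yellow cap, 42 mm across, 96 mm high, loose; origin at the centre of its underside. Not to be disturbed.
- timer: Round kitchen timer, 63 mm across, 56 mm high, loose; origin at the centre of its underside. Not to be disturbed.

How it is judged:
On the way:
1. the ladle is carried over the steel box, clear of its top (x of ladle_grip in the frame of steel_box between -0.086 and 0.086 m and y of ladle_grip in the frame of steel_box between -0.16 and 0.16 m and z of ladle_grip in the frame of steel_box above 0.12 m), for 0.05 s.
At the end, for the whole second after the job is handed in: The fingers hold the ladle, at rest and level within 11 degrees, its lowest point 6 to 45 mm above the soup bowl's rim and within 16 mm of the middle, touching nothing else; soup bowl, shaker, jar and timer within 15 mm of where they stood (horizontal distance between ladle_foot and bowl_rim below 0.016 m and z of ladle_foot in the frame of bowl_rim between 0.006 and 0.045 m and angle between ladle_foot's own z axis and vertical below 0.2 rad and linear speed of ladle below 0.02 m/s and angular speed of ladle below 0.15 rad/s and contact force between the fingers and ladle above 1 N and contact force between ladle and soup_bowl below 0.2 N and contact force between ladle and steel_box below 0.2 N and contact force between ladle and salt_shaker below 0.2 N and contact force between ladle and spice_jar below 0.2 N and contact force between ladle and timer below 0.2 N and angle between bowl_rim's own z axis and vertical below 0.1 rad and distance of each of bowl_rim, salt_shaker, spice_jar, timer from where it was at the start of the episode below 0.015 m); the arm keeps its last pose, push and grip.
It fails at once if the ladle touches the soup bowl (over 0.5 N) (contact force between ladle and soup_bowl above 0.5 N).
It fails at once if the ladle or the robot hits the steel box (over 1 N) (contact force between any of ladle, the arm, the fingers and steel_box above 1 N).
It fails at once if the soup bowl is shifted or tipped (distance of bowl_rim from where it was at the start of the episode above 0.015 m or angle between bowl_rim's own z axis and vertical above 0.1 rad).
It fails at once if the salt shaker, the spice jar or the timer is hit by the ladle, shifted or knocked over (distance of any of salt_shaker, spice_jar, timer from where it was at the start of the episode above 0.015 m or angle between any of salt_shaker, spice_jar, timer's own z axis and vertical above 0.3 rad or contact force between ladle and salt_shaker above 0.5 N or contact force between ladle and spice_jar above 0.5 N or contact force between ladle and timer above 0.5 N).
It also fails if it takes over 45 s, if anything falls off the work surface, if the arm or the gripper's body presses on something with over 40 N, if the wrist force passes 120 N, or if a joint passes its speed limit or range.

## Robot

A 7-joint arm with a two-finger parallel gripper is mounted at the origin on the work surface; the furniture and walls round the work are solid. World frame = base frame: x ahead of the robot, y to its left, z up, the work surface at z = 0. Lengths are in m, angles in rad, forces in N, time in s.
With the tool pointing down it reaches from about 0.425 to 0.875 m from the base axis. Payload 4.7 kg.
Tool frame: the origin (TCP) lies at the very end of the fingers, on their centre line; the grasp point (between the pads) lies 19 mm behind it (arm.tcp_to_grasp is the distance from the TCP to the grasp point, in m); z points along the fingers, y is the direction in which the jaws open and shut (so a half turn about z gives the same grasp; the last joint's range is limited). The gripper opens to 85 mm and grips with 20 to 120 N. Pads are 22 mm wide; open, the fingers measure 114 mm over their backs; the gripper's body (76 mm by 85 mm) begins 54 mm behind the grasp point. The pads swing forward as they close: fully open they stand 13 mm farther back than shut.
Start: joints at [1.253, 0.321, -0.07, 1.45, 0.023, 1.371, -0.057], TCP at [0.212, -0.615, 0.231] pointing down, gripper open.
Joint ranges: [-2.86, 2.86], [-0.3, 2.09], [-1.38, 1.24], [0.06, 2.45], [-1.56, 4.7], [0.09, 2.05], [-2.69, 2.69]. Speed limits (rad/s): [2.57, 2.57, 3.14, 3.14, 3.14, 3.14, 3.14].

## Interface

Orientations are given as a unit quaternion [w, x, y, z].
In Python, from cell import arm gives the robot as it stands.
- The arm moves only by the shell command python3 -m creep 'ROWS' [FORCE]. ROWS is JSON, a list that holds one entry, the list of rows, each a list of 5 numbers: the finger opening in m, from 0 to 0.0854, then the shift along the world's x, y, z in m, then the turn about the world's z in rad. A call has 1 to 20 rows; each row is the pose to reach, as a shift and turn from the pose commanded when the call began; what a row does not reach only later rows make up. A row lasts 1/8 s, in which the tool goes at most 62.5 mm and 10.7 degrees, less where a joint would pass 70% of its speed; a pose out of reach is approached as far as the arm can. A call with a gripper value outside its range is refused whole. The fingers move at their own pace and stop on an object; FORCE is the grip in N (left out, the last holds). Time passes only in rows, so rows that repeat a pose let the fingers close. It gives the time, the measured TCP pose, the force and the opening at its end, in the units of the state.
- arm.read_state(): the state, without advancing time (a new reading comes with each control period).
- arm.get_image(name): name is "scene" or "top"; returns a dict with "image" (384x512x3 uint8, red, green, blue), "depth" (384x512 float32, m along the optical axis (not along the pixel's ray), 0 where there is no reading), "vertical_fov" (degrees; the focal length in pixels is half the picture's height over the tangent of half this angle, whatever the lens; pixels are square), "cx", "cy" (the principal point, pixels), "eye" and "orientation" of the camera in the world. Camera axes: x right, y up, looking along -z (the intrinsics and any distortion apply to the point x, -y, -z); pixel columns grow to the right and rows downward; lengths in m; the calibration is good to about 2 mm. A picture is of the moment at which its call begins.
- arm.sign_off(): hands the job in, once; it reports no verdict.
The state is a dict: "t": time; "q": joint angles; "dq": joint speeds; "joint_torque": joint torques, N m; "ee_pos": TCP position; "tool_rot": TCP orientation; "ft_force": force on the tool from outside, world axes, zero at the start; "wrist_torque": the same for the moment, N m; "opening": finger opening in m.
Only numpy, scipy, OpenCV 4.12 (cv2) and the standard library are available. Lean on these libraries where they do the work, as an engineer would, in place of code of your own. Each camera call takes 0.05 s, during which the arm holds its last target.

## Working session

There is one attempt and no reset: what is moved stays moved. The work goes in short steps, Python scripts to look and compute and a shell command to move; the robot and the scene stay as the last step left them, time stands still between calls to the robot, and variables do not carry over. Pictures are saved under pics/ and viewed, and the job is handed in when it is done.

```bash
ls; mkdir -p pics; python3 - <<'E'
from cell import arm
import cv2
s=arm.read_state(); print(s)
print(arm.tcp_to_grasp)
for n in("scene","top"):
    d=arm.get_image(n); cv2.imwrite(f"pics/{n}0.png",d["image"][:,:,::-1])
    print(n,{k:v for k,v in d.items() if k not in("image","depth")})
E
```

```text
pics
{'t': 0.0, 'q': array([ 1.25311149,  0.3218566 , -0.07007776,  1.45168969,  0.02258155,
        1.37077766, -0.05690021]), 'dq': array([-0.0003466 ,  0.00048995, -0.00022445, -0.00019671, -0.00030087,
       -0.00014671, -0.00074735]), 'joint_torque': array([ 1.61371486e-05, -4.93578494e+01, -3.82450232e-01, -3.14339626e+01,
        1.28576133e-02,  1.13253089e-02,  1.66734304e-05]), 'ee_pos': array([ 0.2115053 , -0.61405641,  0.23019423]), 'tool_rot': array([-9.51314834e-04,  9.86269231e-01,  1.65142542e-01, -2.00791381e-04]), 'ft_force': array([0.26424414, 0.01226168, 0.5572377 ]), 'wrist_torque': array([ 0.00723575,  0.01864355, -0.02587707]), 'opening': 0.08498293267394749}
0.0187
scene {'vertical_fov': 46.41340646486044, 'cx': 255.4121277068427, 'cy': 185.29469444826617, 'eye': array([-0.64525677,  0.56095466,  0.89462756]), 'orientation': array([-0.46214802, -0.23521291,  0.40557187,  0.75273206])}
top {'vertical_fov': 45.41245139724618, 'cx': 260.236517308965, 'cy': 201.45897055840942, 'eye': array([ 0.15739771, -0.01716663,  1.85679764]), 'orientation': array([ 0.70785389,  0.04566541, -0.04808223, -0.70323939])}
```

View pics/scene0.png

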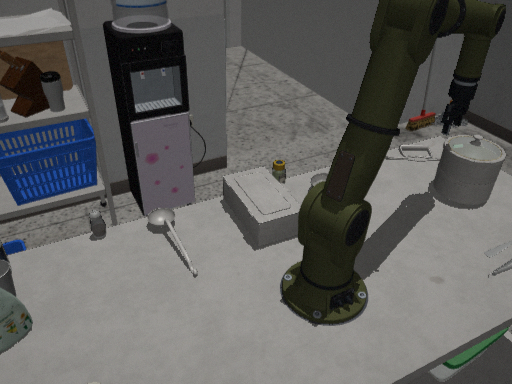

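View pics/top0.png

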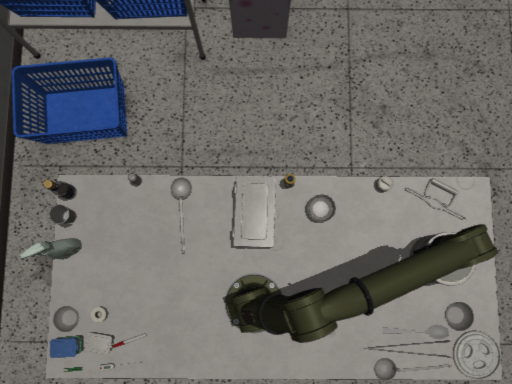

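The scene picture shows the ladle at (162,215)–(195,272) and the box at about (265,205). In the top view the ladle's bowl is at (181,188) with its handle end at (183,250), and the box is at (254,213). The soup bowl is at (320,208), the jar at (289,181), the shaker at (133,178) and the timer at (384,184). Next I'll enlarge the top view and measure.

```bash
cat > h.py <<'E'
import numpy as np,cv2
from scipy.spatial.transform import Rotation as R
def cam(d):
    q=d["orientation"]; return R.from_quat([q[1],q[2],q[3],q[0]]).as_matrix(), d["eye"], 192/np.tan(np.radians(d["vertical_fov"]/2))
def ray(d,u,v):
    M,e,f=cam(d); u=np.asarray(u,float);v=np.asarray(v,float)
    c=np.stack([(u-d["cx"])/f,-(v-d["cy"])/f,-np.ones_like(u)],-1)
    return c@M.T,e
def plane(d,u,v,z):
    r,e=ray(d,u,v); return e+r*((z-e[2])/r[...,2])[...,None]
def cloud(d):
    v,u=np.mgrid[:384,:512]; r,e=ray(d,u,v); P=e+r*d["depth"][...,None]; P[d["depth"]==0]=np.nan; return P
def proj(d,p):
    M,e,f=cam(d); c=(np.asarray(p)-e)@M; return np.stack([d["cx"]+f*c[...,0]/-c[...,2], d["cy"]-f*c[...,1]/-c[...,2]],-1)
E
python3 - <<'E'
from cell import arm; from h import *
import pickle
D={n:arm.get_image(n) for n in("top","scene")}
pickle.dump(D,open("D.pkl","wb"))
d=D["top"]; im=d["image"][:,:,::-1]
c=cv2.resize(im[165:265,110:410],None,fx=2.66,fy=2.66,interpolation=cv2.INTER_CUBIC); cv2.imwrite("pics/crop.png",c)
P=cloud(d)
z=P[...,2]; print(np.nanmedian(z[260:300,100:200]), z[213,254],z[213,240])
hm=np.nan_to_num(np.clip(z,0,.12)/.12*255).astype(np.uint8)
cv2.imwrite("pics/h.png",cv2.resize(cv2.applyColorMap(hm,2)[165:265,110:410],None,fx=2.66,fy=2.66,interpolation=0))
# table edges in world
print(plane(d,[52,497,50,497],[178,178,378,378],0).round(3))
for n,(u0,u1,v0,v1) in dict(ladle=(165,195,172,256),box=(228,280,174,250),jar=(281,298,172,191),bowl=(303,338,190,225),timer=(374,395,174,195),salt=(125,142,170,187)).items():
    Q=P[v0:v1,u0:u1].reshape(-1,3); Q=Q[(Q[:,2]>.012)]
    print(n,len(Q),Q.mean(0).round(4),Q.min(0).round(3),Q.max(0).round(3))
E
```

```text
-0.0007948314603436479 0.09483749013637488 0.09241722985674294
[[ 0.497  0.832  0.   ]
 [ 0.509 -0.997  0.   ]
 [-0.291  0.788  0.   ]
 [-0.281 -0.948  0.   ]]
ladle 322 [0.3969 0.297  0.0282] [0.198 0.256 0.012] [0.499 0.359 0.059]
box 2844 [ 0.355  -0.0016  0.0937] [ 0.22  -0.092  0.013] [0.495 0.105 0.11 ]
jar 138 [ 0.4786 -0.1357  0.0804] [ 0.459 -0.16   0.012] [ 0.503 -0.116  0.107]
bowl 319 [ 0.3809 -0.274   0.0269] [ 0.322 -0.321  0.012] [ 0.432 -0.213  0.055]
timer 212 [ 0.4765 -0.5211  0.0416] [ 0.447 -0.555  0.013] [ 0.508 -0.494  0.067]
salt 124 [0.4841 0.476  0.0639] [0.467 0.459 0.012] [0.508 0.497 0.095]
```

View pics/crop.png

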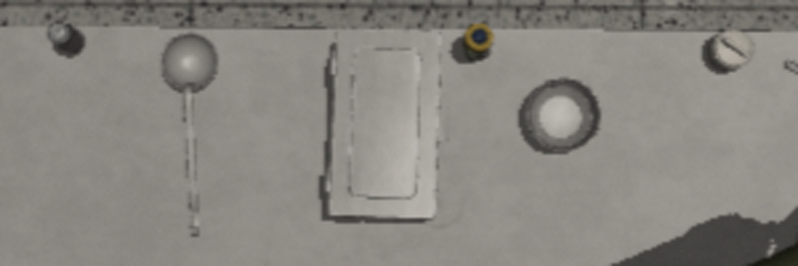

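View pics/h.png

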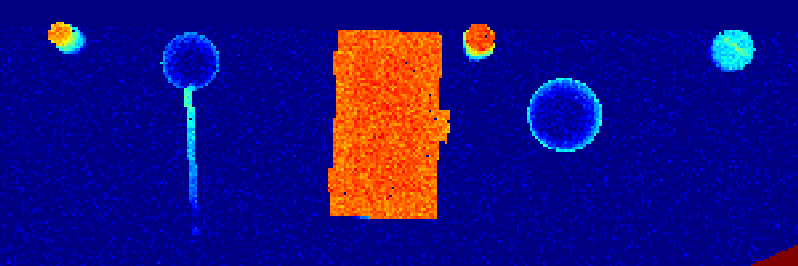

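Both overlays agree: the ladle bowl is at crop (190,62), the box spans 332–440, the soup bowl is at about (563,115) and the jar at (479,40). Next come the circle and rectangle fits, with a cross-check in the scene view.

```bash
python3 - <<'E'
from h import *; import pickle
from scipy.optimize import least_squares
D=pickle.load(open("D.pkl","rb"))
def circ(Q,r=None):
    f=lambda p: np.hypot(Q[:,0]-p[0],Q[:,1]-p[1])-(p[2] if r is None else r)
    s=least_squares(f,[*Q[:,:2].mean(0),.05],loss="soft_l1",f_scale=.003); return s.x.round(4),np.median(abs(s.fun)).round(4)
def W(P,c,h): return P[(abs(P[...,0]-c[0])<h)&(abs(P[...,1]-c[1])<h)]
for n in D:
    P=cloud(D[n]); P=P.reshape(-1,3); P=P[~np.isnan(P[:,0])]
    T=P[(P[:,0]>.1)&(P[:,0]<.45)&(P[:,1]>.12)&(P[:,1]<.23)]; print(n,"table z",np.median(T[:,2]).round(4))
    B=W(P,(.381,-.274),.08); Q=B[(B[:,2]>.034)&(B[:,2]<.055)]; print("bowl",len(Q),circ(Q), circ(Q,.054) )
    L=W(P,(.45,.302),.056); Q=L[(L[:,2]>.022)&(L[:,2]<.042)&(L[:,0]>.40)];print("ladle rim",len(Q),circ(Q),circ(Q,.042))
    H=P[(P[:,2]>.012)&(P[:,2]<.06)&(P[:,1]>.23)&(P[:,1]<.36)&(P[:,0]<.385)&(P[:,0]>.12)]
    for a in np.arange(.16,.4,.02):
        m=(H[:,0]>a)&(H[:,0]<=a+.02)
        if m.any(): print(a.round(2),m.sum(),np.median(H[m],0).round(4))
    X=P[(P[:,2]>.085)&(P[:,2]<.103)&(abs(P[:,1])<.13)&(P[:,0]>.18)&(P[:,0]<.52)].astype(np.float32)
    print("box",cv2.minAreaRect(X[:,:2]),np.percentile(X,[1,50,99],0).round(3))
    for k,c,z0,r in(("jar",(.478,-.136),.085,.021),("salt",(.484,.476),.07,.015),("timer",(.477,-.521),.045,.031)):
        Q=W(P,c,.04);Q=Q[(Q[:,2]>z0)&(Q[:,2]<.12)]; print(k,len(Q), len(Q) and (Q[:,:2].min(0)+Q[:,:2].max(0))/2, np.percentile(Q[:,2],95) if len(Q) else 0)
E
```

```text
top table z -0.001
bowl 89 (array([ 0.3765, -0.2667,  0.0537]), np.float64(0.0011)) (array([ 0.3765, -0.2667,  0.05  ]), np.float64(0.0009))
ladle rim 86 (array([0.4556, 0.297 , 0.0408]), np.float64(0.0015)) (array([0.4553, 0.2968, 0.05  ]), np.float64(0.0016))
0.18 3 [0.1978 0.2842 0.0145]
0.2 4 [0.2017 0.2834 0.0183]
0.22 3 [0.2373 0.2842 0.0162]
0.24 14 [0.2493 0.2886 0.0233]
0.26 17 [0.269  0.2885 0.0262]
0.28 16 [0.2884 0.2881 0.0313]
0.3 15 [0.3113 0.2908 0.0359]
0.32 16 [0.3316 0.2921 0.0362]
0.34 17 [0.352  0.292  0.0416]
0.36 15 [0.3707 0.2919 0.0464]
0.38 3 [0.3825 0.2902 0.048 ]Traceback (most recent call last):
  File "<stdin>", line 18, in <module>
cv2.error: OpenCV(4.12.0) /io/opencv/modules/imgproc/src/convhull.cpp:143: error: (-215:Assertion failed) total >= 0 && (depth == CV_32F || depth == CV_32S) in function 'convexHull'
```

```bash
cat > m.py <<'E'
from h import *; import pickle
from scipy.optimize import least_squares
def circ(Q,r=None):
    f=lambda p: np.hypot(Q[:,0]-p[0],Q[:,1]-p[1])-(p[2] if r is None else r)
    s=least_squares(f,[*Q[:,:2].mean(0),.05],loss="soft_l1",f_scale=.003); return s.x.round(4),np.median(abs(s.fun)).round(4)
def W(P,c,h): return P[(abs(P[...,0]-c[0])<h)&(abs(P[...,1]-c[1])<h)]
E
python3 - <<'E'
from m import *
D=pickle.load(open("D.pkl","rb"))
for n in D:
    P=cloud(D[n]); P=P.reshape(-1,3); P=P[~np.isnan(P[:,0])]
    T=P[(P[:,0]>.1)&(P[:,0]<.45)&(P[:,1]>.12)&(P[:,1]<.23)]; print(n,"table z",np.median(T[:,2]).round(4))
    for c,nm in(((.3775,-.267),"bowl"),((.455,.297),"ladle")):
        for z0,z1 in((.025,.035),(.03,.04),(.035,.05),(.04,.055)):
            B=W(P,c,.07); Q=B[(B[:,2]>z0)&(B[:,2]<z1)]
            if nm=="ladle": Q=Q[Q[:,0]>.41]
            if len(Q)>10: print(nm,z0,len(Q),circ(Q))
    if n=="scene":
      H=P[(P[:,2]>.012)&(P[:,2]<.06)&(P[:,1]>.23)&(P[:,1]<.36)&(P[:,0]<.405)&(P[:,0]>.12)]
      for a in np.arange(.16,.4,.02):
        m=(H[:,0]>a)&(H[:,0]<=a+.02)
        if m.any(): print(a.round(2),m.sum(),np.median(H[m],0).round(4))
    X=P[(P[:,2]>.085)&(P[:,2]<.103)&(abs(P[:,1])<.13)&(P[:,0]>.18)&(P[:,0]<.52)]
    if len(X): print("box",cv2.minAreaRect(np.ascontiguousarray(X[:,:2],dtype=np.float32)),np.percentile(X,[1,50,99],0).round(3))
    for k,c,z0,r in(("jar",(.478,-.136),.085,.021),("salt",(.484,.476),.07,.015),("timer",(.477,-.521),.045,.031)):
        Q=W(P,c,.04);Q=Q[(Q[:,2]>z0)&(Q[:,2]<.12)]; print(k,len(Q), len(Q) and (Q[:,:2].min(0)+Q[:,:2].max(0))/2, np.percentile(Q[:,2],95) if len(Q) else 0)
# edge detection in colour: ladle bowl / soup bowl hough
g=cv2.cvtColor(D["top"]["image"],6)[165:265,110:410]; b=cv2.resize(g,None,fx=4,fy=4,interpolation=cv2.INTER_CUBIC)
for (x0,x1,nm,z) in((60,110,"ladle",.032),(185,240,"soup",.045)):
    c=cv2.HoughCircles(b[:,x0*4:x1*4],cv2.HOUGH_GRADIENT,1.5,400,param1=80,param2=15,minRadius=30,maxRadius=64)
    if c is not None:
        x,y,r=c[0,0]; u=(x/4+x0+110);v=y/4+165; print(nm,u,v,r/4,plane(D["top"],u,v,z), plane(D["top"],u+r/4,v,z)[1]-plane(D["top"],u,v,z)[1])
E
```

```text
top table z -0.001
bowl 0.025 71 (array([ 0.3773, -0.2675,  0.05  ]), np.float64(0.0018))
bowl 0.03 61 (array([ 0.3773, -0.2666,  0.0523]), np.float64(0.0016))
bowl 0.035 82 (array([ 0.3765, -0.2668,  0.0537]), np.float64(0.001))
bowl 0.04 52 (array([ 0.3762, -0.2668,  0.0541]), np.float64(0.0006))
ladle 0.025 49 (array([0.456 , 0.2972, 0.0408]), np.float64(0.0015))
ladle 0.03 27 (array([0.456 , 0.2965, 0.0418]), np.float64(0.0011))
ladle 0.035 15 (array([0.4553, 0.296 , 0.042 ]), np.float64(0.0012))
box ((0.3621695637702942, -0.021770894527435303), (0.20203660428524017, 0.2857547998428345), 88.19507598876953) [[ 0.224 -0.088  0.086]
 [ 0.355 -0.002  0.094]
 [ 0.49   0.076  0.102]]
jar 85 [ 0.48345079 -0.13775718] 0.10296546001551729
salt 63 [0.4878925 0.481783 ] 0.09290064704340573
timer 74 [ 0.47690662 -0.52360425] 0.0587561846458013
scene table z 0.0005
bowl 0.025 44 (array([ 0.3736, -0.2683,  0.0528]), np.float64(0.0015))
bowl 0.03 50 (array([ 0.375 , -0.2672,  0.0527]), np.float64(0.0016))
bowl 0.035 65 (array([ 0.3737, -0.2665,  0.0553]), np.float64(0.0017))
bowl 0.04 37 (array
[... 303 characters left out ...]
0.0238]
0.26 24 [0.2686 0.2892 0.0284]
0.28 24 [0.2901 0.2901 0.0325]
0.3 23 [0.3081 0.2905 0.0378]
0.32 22 [0.3308 0.2923 0.0402]
0.34 23 [0.3507 0.2938 0.044 ]
0.36 22 [0.3708 0.2938 0.0478]
0.38 22 [0.389  0.2949 0.0532]
box ((0.3569531738758087, -0.02274973690509796), (0.20600633323192596, 0.2853946089744568), 87.99140930175781) [[ 0.22  -0.118  0.087]
 [ 0.34   0.004  0.095]
 [ 0.491  0.078  0.1  ]]
jar 87 [ 0.48067909 -0.13790192] 0.09965697209965971
salt 101 [0.48280914 0.48457282] 0.09018333673990453
timer 0 0 0
ladle 180.6875 189.1875 10.95 [0.44859553 0.29775107 0.032     ] -0.04403457891805307
soup 321.8125 207.9375 13.725 [ 0.37488586 -0.26772851  0.045     ] -0.05463418118098007
```

```bash
python3 - <<'E'
import numpy as np
p0=np.array([.2115,-.6141]); t=np.linspace(0,1,25)[1:]
s=t*t*(3-2*t)*.5+t*.5
az=np.radians(-71+s*(71+39.1)); r=np.interp(s,[0,.6,1],[.6495,.58,.465])
for i in range(24):
    p=r[i]*np.array([np.cos(az[i]),np.sin(az[i])])-p0; print([.0854,*p.round(3),.02,round(2.852*s[i],2)])
E
```

```text
[0.0854, np.float64(0.026), np.float64(0.013), 0.02, np.float64(0.07)]
[0.0854, np.float64(0.057), np.float64(0.029), 0.02, np.float64(0.15)]
[0.0854, np.float64(0.091), np.float64(0.051), 0.02, np.float64(0.24)]
[0.0854, np.float64(0.128), np.float64(0.077), 0.02, np.float64(0.34)]
[0.0854, np.float64(0.165), np.float64(0.108), 0.02, np.float64(0.46)]
[0.0854, np.float64(0.202), np.float64(0.144), 0.02, np.float64(0.58)]
[0.0854, np.float64(0.238), np.float64(0.186), 0.02, np.float64(0.71)]
[0.0854, np.float64(0.271), np.float64(0.232), 0.02, np.float64(0.85)]
[0.0854, np.float64(0.3), np.float64(0.283), 0.02, np.float64(0.99)]
[0.0854, np.float64(0.325), np.float64(0.337), 0.02, np.float64(1.13)]
[0.0854, np.float64(0.344), np.float64(0.393), 0.02, np.float64(1.28)]
[0.0854, np.float64(0.357), np.float64(0.452), 0.02, np.float64(1.43)]
[0.0854, np.float64(0.365), np.float64(0.51), 0.02, np.float64(1.57)]
[0.0854, np.float64(0.366), np.float64(0.568), 0.02, np.float64(1.72)]
[0.0854, np.float64(0.353), np.float64(0.624), 0.02, np.float64(1.87)]
[0.0854, np.float64(0.335), np.float64(0.676), 0.02, np.float64(2.01)]
[0.0854, np.float64(0.314), np.float64(0.723), 0.02, np.float64(2.14)]
[0.0854, np.float64(0.29), np.float64(0.765), 0.02, np.float64(2.27)]
[0.0854, np.float64(0.264), np.float64(0.801), 0.02, np.float64(2.4)]
[0.0854, np.float64(0.238), np.float64(0.832), 0.02, np.float64(2.51)]
[0.0854, np.float64(0.213), np.float64(0.858), 0.02, np.float64(2.61)]
[0.0854, np.float64(0.189), np.float64(0.878), 0.02, np.float64(2.71)]
[0.0854, np.float64(0.168), np.float64(0.895), 0.02, np.float64(2.79)]
[0.0854, np.float64(0.149), np.float64(0.907), 0.02, np.float64(2.85)]
```

```bash
python3 -m creep '[[[0.0854,0.026,0.013,0.02,0.07],[0.0854,0.057,0.029,0.02,0.15],[0.0854,0.091,0.051,0.02,0.24],[0.0854,0.128,0.077,0.02,0.34],[0.0854,0.165,0.108,0.02,0.46],[0.0854,0.202,0.144,0.02,0.58],[0.0854,0.238,0.186,0.02,0.71],[0.0854,0.271,0.232,0.02,0.85],[0.0854,0.300,0.283,0.02,0.99],[0.0854,0.325,0.337,0.02,1.13],[0.0854,0.344,0.393,0.02,1.28],[0.0854,0.357,0.452,0.02,1.43],[0.0854,0.365,0.500,0.02,1.55],[0.0854,0.365,0.520,0.02,1.6],[0.0854,0.365,0.520,0.02,1.6],[0.0854,0.365,0.520,0.02,1.6]]]'
python3 -c "
from cell import arm
s=arm.read_state();print(s['ee_pos'],s['tool_rot'],s['q'],s['ft_force'])"
```

```text
t: 2.2
ee_pos: [0.5764, -0.0966, 0.251]
tool_rot: [0.0, 0.57, 0.822, -0.001]
ft_force: [-0.1, -0.7, 0.0]
opening: 0.0856
[ 0.57639161 -0.09664027  0.25104812] [ 1.53099397e-04  5.69843552e-01  8.21752900e-01 -6.88007367e-04] [ 0.65314312  0.22286656 -0.62091503  1.57310018  0.13248655  1.38826514
  0.37794665] [-0.07724071 -0.73996627  0.03027923]
```

```bash
python3 -m creep '[[[0.0854,-0.004,0.03,0,0.08],[0.0854,-0.012,0.07,0,0.18],[0.0854,-0.022,0.11,0,0.3],[0.0854,-0.036,0.155,0,0.43],[0.0854,-0.053,0.20,0,0.57],[0.0854,-0.075,0.245,0,0.71],[0.0854,-0.1,0.285,0,0.84],[0.0854,-0.13,0.32,0,0.97],[0.0854,-0.16,0.35,0,1.08],[0.0854,-0.19,0.372,0,1.17],[0.0854,-0.206,0.384,0,1.23],[0.0854,-0.216,0.390,0,1.254],[0.0854,-0.216,0.390,0,1.254],[0.0854,-0.216,0.390,0,1.254],[0.0854,-0.216,0.390,0,1.254]]]'
python3 - <<'E'
from cell import arm; from h import *
s=arm.read_state();print(s['ee_pos'],s['tool_rot'],2*np.arctan2(s['tool_rot'][2],s['tool_rot'][1]),s['q'],s['ft_force'])
for n in("top","scene"):
    d=arm.get_image(n);cv2.imwrite(f"pics/{n}1.png",d["image"][:,:,::-1])
    if n=="top":cv2.imwrite(f"pics/{n}1.png",cv2.resize(d["image"][160:360,80:330,::-1],None,fx=3,fy=3))
E
```

```text
t: 4.08
ee_pos: [0.3613, 0.2948, 0.2513]
tool_rot: [-0.0, -0.021, 1.0, 0.0]
ft_force: [-0.7, 0.4, 1.1]
opening: 0.0856
[0.3613403  0.29483145 0.25125047] [-2.01116497e-04 -2.13089300e-02  9.99772899e-01  1.99056146e-04] 3.184213741196013 [ 0.34808706 -0.09152607 -1.01479545  1.82590127 -0.07996303  1.3648206
  0.96498526] [-0.72058672  0.43614551  1.1230293 ]
```

View pics/scene1.png

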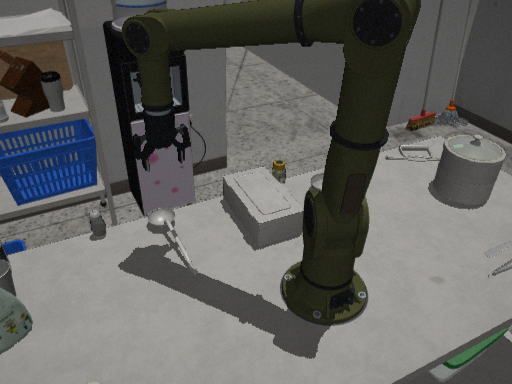

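View pics/top1.png

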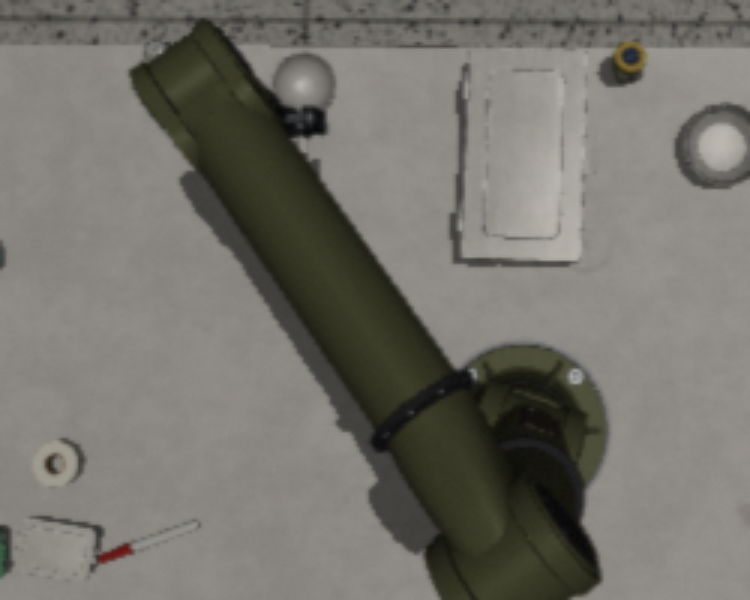

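The gripper now hangs above the handle, at about (165,150) in the scene and (305,120) in the top crop, with the jaws across it. Next I descend and grip.

```bash
python3 -m creep '[[[0.0854,-0.001,-0.0015,-0.04,0],[0.0854,-0.001,-0.0015,-0.09,0],[0.0854,-0.001,-0.0015,-0.13,0],[0.0854,-0.001,-0.0015,-0.165,0],[0.0854,-0.001,-0.0015,-0.19,0],[0.0854,-0.001,-0.0015,-0.21,0],[0.0854,-0.001,-0.0015,-0.225,0],[0.0854,-0.001,-0.0015,-0.235,0],[0.0854,-0.001,-0.0015,-0.235,0],[0.0854,-0.001,-0.0015,-0.235,0],[0.0854,-0.001,-0.0015,-0.235,0]]]' 60
python3 - <<'E'
from cell import arm; from h import *
s=arm.read_state();print(s['ee_pos'])
d=arm.get_image("scene");cv2.imwrite("pics/s2.png",cv2.resize(d["image"][120:290,80:290,::-1],None,fx=3.5,fy=3.5))
E
```

```text
t: 5.55
ee_pos: [0.3602, 0.2942, 0.017]
tool_rot: [0.001, -0.022, 1.0, 0.0]
ft_force: [-0.2, 0.3, -0.4]
opening: 0.0852
[0.36024191 0.29419323 0.01698784]
```

View pics/s2.png

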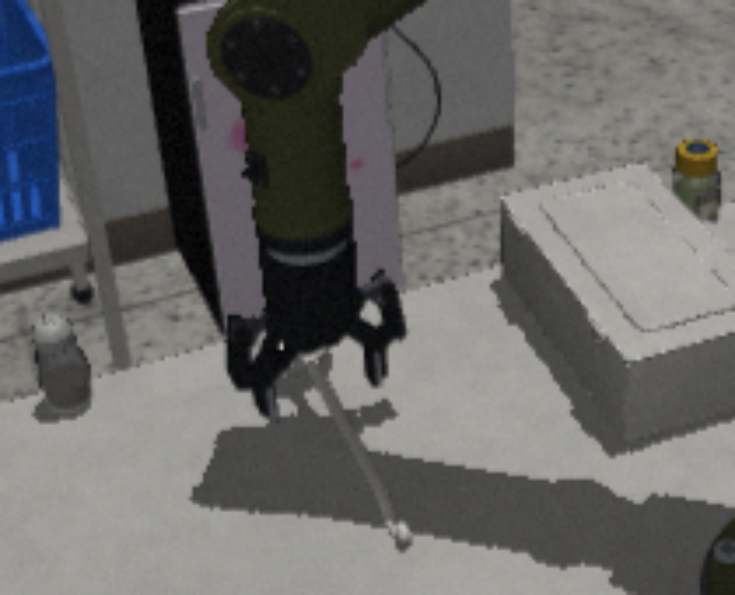

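The handle at (325,370) lies between the open fingers at (265,395) and (378,370), so I close.

```bash
python3 -m creep '[[[0.04,0,0,0,0],[0.02,0,0,0,0],[0.0,0,0,0,0],[0.0,0,0,0,0],[0.0,0,0,0,0],[0.0,0,0,0,0],[0.0,0,0,0,0],[0.0,0,0,0,0],[0.0,0,0,0,0],[0.0,0,0,0,0]]]' 70

```

```text
t: 6.85
ee_pos: [0.3597, 0.2938, 0.0164]
tool_rot: [-0.0, -0.022, 1.0, -0.0]
ft_force: [-1.1, -2.0, 2.9]
opening: 0.0109
```

Gripped at 10.9 mm. I'll lift straight up by 0.19 m, then look.

```bash
python3 -m creep '[[[0.0,0,0,0.008,0],[0.0,0,0,0.02,0],[0.0,0,0,0.04,0],[0.0,0,0,0.065,0],[0.0,0,0,0.09,0],[0.0,0,0,0.115,0],[0.0,0,0,0.14,0],[0.0,0,0,0.16,0],[0.0,0,0,0.175,0],[0.0,0,0,0.185,0],[0.0,0,0,0.19,0],[0.0,0,0,0.19,0],[0.0,0,0,0.19,0],[0.0,0,0,0.19,0]]]' 70
python3 - <<'E'
from cell import arm; from m import *
s=arm.read_state();print(s['ee_pos'],s['tool_rot'],s['ft_force'],s['opening'],s['q'])
d=arm.get_image("scene");cv2.imwrite("pics/s3.png",cv2.resize(d["image"][90:290,80:290,::-1],None,fx=2.9,fy=2.9))
P=cloud(d).reshape(-1,3); P=P[~np.isnan(P[:,0])]
H=P[(P[:,2]>.12)&(P[:,2]<.26)&(P[:,1]>.23)&(P[:,1]<.36)&(P[:,0]<.33)&(P[:,0]>.12)]
for a in np.arange(.16,.34,.02):
    m=(H[:,0]>a)&(H[:,0]<=a+.02)
    if m.any(): print(a.round(2),m.sum(),np.median(H[m],0).round(4))
B=W(P,(.455,.297),.06);
for z0 in(.19,.2,.21,.22,.23):
    Q=B[(B[:,2]>z0)&(B[:,2]<z0+.015)&(B[:,0]>.415)]
    if len(Q)>10: print(z0,len(Q),circ(Q))
E
```

```text
t: 8.6
ee_pos: [0.3594, 0.2938, 0.2059]
tool_rot: [-0.001, -0.022, 1.0, -0.0]
ft_force: [0.5, 0.2, -1.8]
opening: 0.011
[0.35940065 0.29378863 0.2058606 ] [-5.36587131e-04 -2.21657369e-02  9.99754166e-01 -8.82691516e-06] [ 0.4735494   0.24759691 -1.83664003] 0.01095534317011464 [ 0.38486129 -0.05405407 -1.07734813  1.89616068 -0.05048764  1.27226681
  0.93815617]
0.18 21 [0.1949 0.2874 0.204 ]
0.2 18 [0.2075 0.29   0.1969]
0.22 38 [0.2312 0.2894 0.2016]
0.24 32 [0.25   0.2897 0.2127]
0.26 28 [0.2718 0.2913 0.2189]
0.28 24 [0.2905 0.2911 0.2225]
0.3 22 [0.3089 0.2928 0.2267]
0.32 14 [0.3255 0.2935 0.2286]
0.19 45 (array([0.4512, 0.2983, 0.0318]), np.float64(0.0026))
0.2 76 (array([0.4532, 0.3009, 0.0354]), np.float64(0.002))
0.21 62 (array([0.4538, 0.2996, 0.0397]), np.float64(0.0018))
0.22 16 (array([0.453 , 0.2999, 0.0416]), np.float64(0.0009))
```

View pics/s3.png

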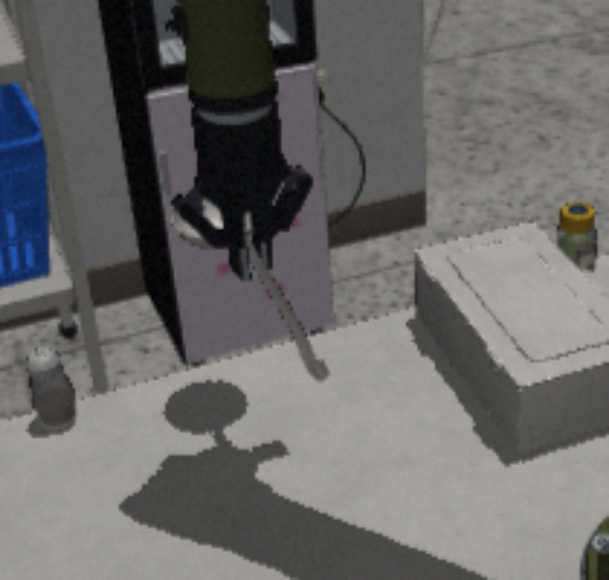

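Lifted level: the handle rose 189 mm everywhere, and the ladle bowl is at (200,220) in the crop. I'll work out the arc for the carry.

```bash
python3 - <<'E'
import numpy as np
p0=np.array([.3594,.2938]); t=np.linspace(0,1,31)[1:]
s=t*t*(3-2*t)*.5+t*.5
az=np.radians(39.3-s*(39.3+29.6)); r=np.interp(s,[0,.3,.6,1],[.4642,.48,.49,.5405])
for i in range(30):
    p=r[i]*np.array([np.cos(az[i]),np.sin(az[i])])-p0; print([0,*p.round(3),0,round(-3.184*s[i],2)])
E
```

```text
[0, np.float64(0.007), np.float64(-0.007), 0, np.float64(-0.06)]
[0, np.float64(0.015), np.float64(-0.016), 0, np.float64(-0.13)]
[0, np.float64(0.024), np.float64(-0.026), 0, np.float64(-0.2)]
[0, np.float64(0.034), np.float64(-0.038), 0, np.float64(-0.29)]
[0, np.float64(0.044), np.float64(-0.051), 0, np.float64(-0.38)]
[0, np.float64(0.054), np.float64(-0.066), 0, np.float64(-0.48)]
[0, np.float64(0.065), np.float64(-0.082), 0, np.float64(-0.59)]
[0, np.float64(0.075), np.float64(-0.1), 0, np.float64(-0.7)]
[0, np.float64(0.085), np.float64(-0.119), 0, np.float64(-0.82)]
[0, np.float64(0.095), np.float64(-0.139), 0, np.float64(-0.94)]
[0, np.float64(0.103), np.float64(-0.16), 0, np.float64(-1.07)]
[0, np.float64(0.11), np.float64(-0.182), 0, np.float64(-1.2)]
[0, np.float64(0.116), np.float64(-0.205), 0, np.float64(-1.33)]
[0, np.float64(0.121), np.float64(-0.229), 0, np.float64(-1.46)]
[0, np.float64(0.126), np.float64(-0.253), 0, np.float64(-1.59)]
[0, np.float64(0.128), np.float64(-0.277), 0, np.float64(-1.72)]
[0, np.float64(0.13), np.float64(-0.301), 0, np.float64(-1.86)]
[0, np.float64(0.133), np.float64(-0.326), 0, np.float64(-1.99)]
[0, np.float64(0.136), np.float64(-0.35), 0, np.float64(-2.12)]
[0, np.float64(0.137), np.float64(-0.374), 0, np.float64(-2.24)]
[0, np.float64(0.138), np.float64(-0.398), 0, np.float64(-2.36)]
[0, np.float64(0.137), np.float64(-0.421), 0, np.float64(-2.48)]
[0, np.float64(0.136), np.float64(-0.443), 0, np.float64(-2.59)]
[0, np.float64(0.133), np.float64(-0.465), 0, np.float64(-2.7)]
[0, np.float64(0.13), np.float64(-0.485), 0, np.float64(-2.8)]
[0, np.float64(0.126), np.float64(-0.503), 0, np.float64(-2.89)]
[0, np.float64(0.122), np.float64(-0.52), 0, np.float64(-2.98)]
[0, np.float64(0.118), np.float64(-0.536), 0, np.float64(-3.06)]
[0, np.float64(0.114), np.float64(-0.549), 0, np.float64(-3.13)]
[0, np.float64(0.111), np.float64(-0.561), 0, np.float64(-3.18)]
```

```bash
python3 -m creep '[[[0,0.007,-0.007,0,-0.06],[0,0.015,-0.016,0,-0.13],[0,0.024,-0.026,0,-0.2],[0,0.034,-0.038,0,-0.29],[0,0.044,-0.051,0,-0.38],[0,0.054,-0.066,0,-0.48],[0,0.065,-0.082,0,-0.59],[0,0.075,-0.1,0,-0.7],[0,0.085,-0.119,0,-0.82],[0,0.095,-0.139,0,-0.94],[0,0.103,-0.16,0,-1.07],[0,0.11,-0.182,0,-1.2],[0,0.116,-0.205,0,-1.33],[0,0.121,-0.229,0,-1.45],[0,0.125,-0.248,0,-1.55],[0,0.127,-0.262,0,-1.62],[0,0.128,-0.27,0,-1.66],[0,0.128,-0.27,0,-1.66],[0,0.128,-0.27,0,-1.66]]]'
python3 - <<'E'
from cell import arm; from m import *
s=arm.read_state();print(s['ee_pos'],s['tool_rot'],2*np.arctan2(s['tool_rot'][2],s['tool_rot'][1]),s['ft_force'],s['opening'],s['q'])
d=arm.get_image("scene");cv2.imwrite("pics/s4.png",d["image"][:,:,::-1])
E
```

```text
t: 11.02
ee_pos: [0.4876, 0.0248, 0.2063]
tool_rot: [-0.0, 0.722, 0.692, 0.0]
ft_force: [0.6, 0.1, -0.9]
opening: 0.0107
[0.48762173 0.02476681 0.20631944] [-1.39833707e-04  7.22241206e-01  6.91641240e-01  1.26025562e-04] 1.5275180609079344 [ 0.62847098  0.12782609 -0.93491167] 0.010670577829803726 [ 0.68540254  0.0247332  -0.79234833  1.85162295  0.01802954  1.27261772
 -0.15536785]
```

View pics/s4.png

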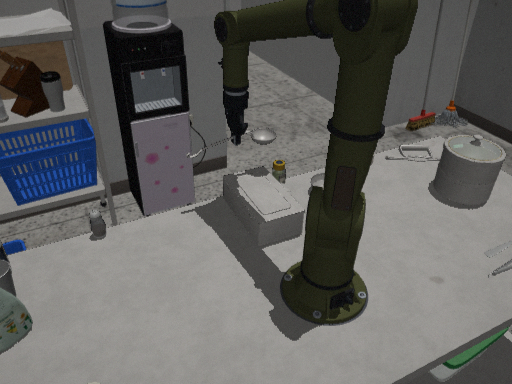

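The ladle is level and well above the box, with its bowl at (263,136). I continue the arc.

```bash
python3 -m creep '[[[0,0.001,-0.01,0,-0.05],[0,0.003,-0.028,0,-0.14],[0,0.005,-0.05,0,-0.25],[0,0.008,-0.075,0,-0.38],[0,0.01,-0.102,0,-0.52],[0,0.01,-0.128,0,-0.66],[0,0.01,-0.152,0,-0.79],[0,0.008,-0.175,0,-0.91],[0,0.006,-0.198,0,-1.03],[0,0.002,-0.22,0,-1.14],[0,-0.003,-0.24,0,-1.25],[0,-0.008,-0.258,0,-1.34],[0,-0.012,-0.272,0,-1.42],[0,-0.015,-0.283,0,-1.48],[0,-0.0175,-0.29,0,-1.515],[0,-0.0175,-0.292,0,-1.527],[0,-0.0175,-0.292,0,-1.527],[0,-0.0175,-0.292,0,-1.527],[0,-0.0175,-0.292,0,-1.527]]]'
python3 - <<'E'
from cell import arm; from m import *
s=arm.read_state();print(s['ee_pos'],s['tool_rot'],2*np.arctan2(s['tool_rot'][2],s['tool_rot'][1]),s['ft_force'],s['opening'],s['q'])
d=arm.get_image("scene");cv2.imwrite("pics/s5.png",d["image"][:,:,::-1])
d=arm.get_image("top");cv2.imwrite("pics/t5.png",cv2.resize(d["image"][150:300,220:420,::-1],None,fx=3.8,fy=3.8))
pickle.dump(d,open("t5.pkl","wb"))
P=cloud(d).reshape(-1,3); P=P[~np.isnan(P[:,0])]
B=W(P,(.375,-.267),.056)
for z0 in(.19,.2,.205,.21,.215,.22,.23):
    Q=B[(B[:,2]>z0)&(B[:,2]<z0+.012)&(B[:,0]<.41)]
    if len(Q)>10: print(z0,len(Q),circ(Q))
E
```

```text
t: 13.45
ee_pos: [0.4704, -0.2677, 0.2064]
tool_rot: [0.0, 1.0, -0.0, 0.0]
ft_force: [0.4, 0.1, -2.3]
opening: 0.0112
[ 0.4703841  -0.26768233  0.20639197] [ 5.24165525e-05  9.99999983e-01 -1.75215686e-04  1.39898992e-05] -0.00035043137339763015 [ 0.41635327  0.1113375  -2.26000047] 0.011172085882776291 [ 0.91277976  0.13229305 -0.48079486  1.74294346  0.06377633  1.28169522
 -1.15377261]
```

View pics/s5.png

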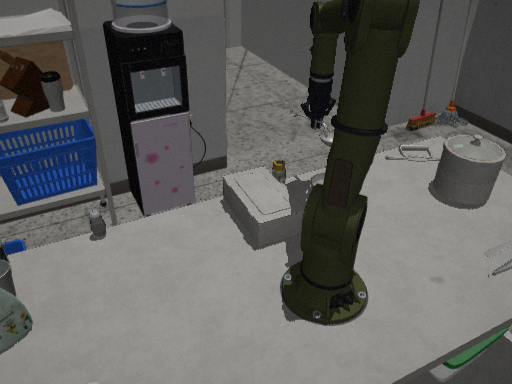

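View pics/t5.png

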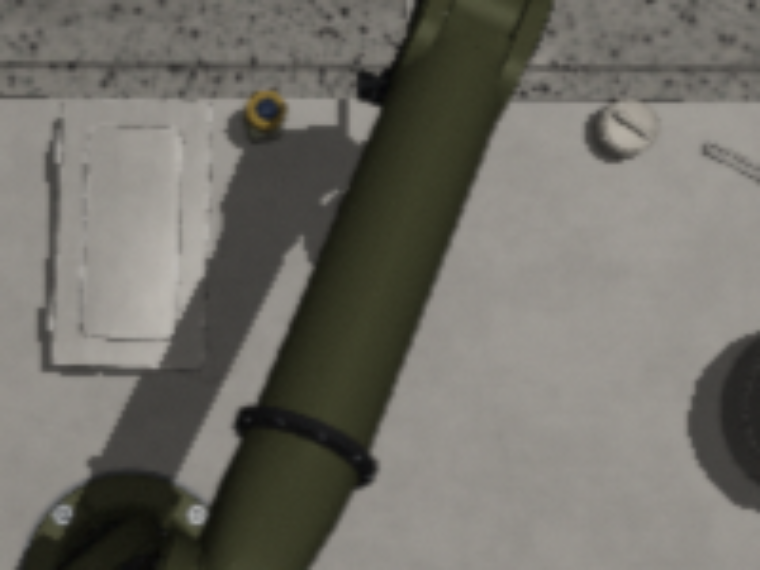

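In the scene, the ladle bowl shows beside the arm at (327,137) and the handle at (300,110). The top view is blocked by the forearm. Before lowering I'll check what the scene depth shows of the ladle.

```bash
cat > chk.py <<'E'
from cell import arm; from m import *; import sys
d=arm.get_image("scene"); zf=float(sys.argv[1]); name=sys.argv[2]
cv2.imwrite(name,cv2.resize(d["image"][80:220,230:370,::-1],None,fx=4.2,fy=4.2,interpolation=cv2.INTER_CUBIC))
P=cloud(d).reshape(-1,3); P=P[~np.isnan(P[:,0])]
H=P[(P[:,2]>zf-.02)&(P[:,2]<zf+.07)&(abs(P[:,1]+.267)<.03)&(P[:,0]>.49)&(P[:,0]<.66)]
for a in np.arange(.48,.66,.02):
    m=(H[:,0]>a)&(H[:,0]<=a+.02)
    if m.sum()>2: print(a.round(2),m.sum(),np.median(H[m],0).round(4))
B=W(P,(.375,-.267),.058)
for z0 in np.arange(zf,zf+.045,.005):
    Q=B[(B[:,2]>z0)&(B[:,2]<z0+.01)&(B[:,0]<.412)]
    if len(Q)>10: print("z",z0.round(3),len(Q),circ(Q),Q.min(0).round(3),Q.max(0).round(3))
if zf<.15:
  Q=B[(B[:,2]>.036)&(B[:,2]<.053)]; print("soup",len(Q), circ(Q) if len(Q)>8 else "")
E
python3 chk.py 0.19 pics/s6.png
```

```text
0.5 3 [ 0.5074 -0.2632  0.2275]
0.52 7 [ 0.5271 -0.264   0.2238]
0.54 6 [ 0.5496 -0.2642  0.2197]
0.56 6 [ 0.5672 -0.2633  0.2153]
0.58 6 [ 0.5891 -0.2628  0.204 ]
0.6 8 [ 0.613  -0.2642  0.1953]
0.62 11 [ 0.6273 -0.2659  0.2007]
z 0.19 27 (array([ 0.3732, -0.2664,  0.0253]), np.float64(0.0032)) [ 0.359 -0.288  0.192] [ 0.407 -0.246  0.2  ]
z 0.195 50 (array([ 0.3713, -0.2697,  0.0326]), np.float64(0.0034)) [ 0.353 -0.291  0.195] [ 0.411 -0.235  0.205]
z 0.2 55 (array([ 0.3705, -0.2709,  0.037 ]), np.float64(0.0027)) [ 0.344 -0.292  0.2  ] [ 0.411 -0.232  0.21 ]
z 0.205 56 (array([ 0.3704, -0.2684,  0.039 ]), np.float64(0.0021)) [ 0.343 -0.292  0.205] [ 0.411 -0.227  0.215]
z 0.21 63 (array([ 0.3713, -0.2662,  0.0397]), np.float64(0.0016)) [ 0.341 -0.296  0.21 ] [ 0.412 -0.225  0.22 ]
z 0.215 51 (array([ 0.3721, -0.2659,  0.0406]), np.float64(0.0014)) [ 0.34  -0.296  0.215] [ 0.412 -0.223  0.224]
z 0.22 22 (array([ 0.3712, -0.2653,  0.0407]), np.float64(0.0015)) [ 0.34  -0.291  0.22 ] [ 0.412 -0.223  0.23 ]
```

View pics/s6.png

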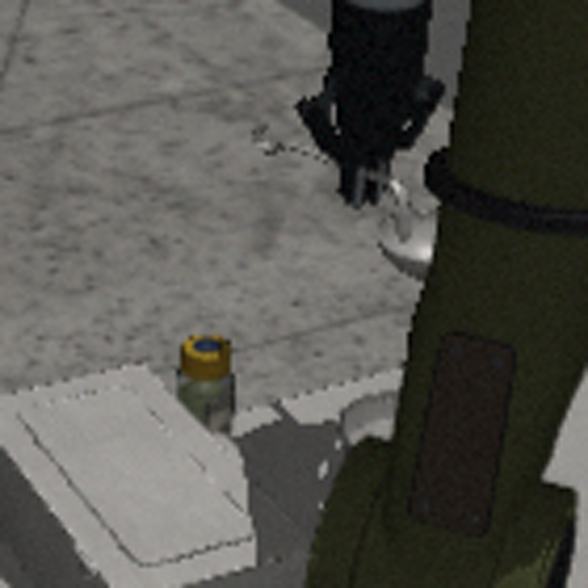

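The ladle is level. Its rim centre reads (0.3715,-0.266), against (0.3745,-0.266) for the soup bowl in the same camera. I lower by 0.12 m and shift +2 mm in x.

```bash
python3 -m creep '[[[0,0.002,0,-0.008,0],[0,0.002,0,-0.02,0],[0,0.002,0,-0.035,0],[0,0.002,0,-0.05,0],[0,0.002,0,-0.065,0],[0,0.002,0,-0.08,0],[0,0.002,0,-0.092,0],[0,0.002,0,-0.102,0],[0,0.002,0,-0.11,0],[0,0.002,0,-0.115,0],[0,0.002,0,-0.118,0],[0,0.002,0,-0.118,0],[0,0.002,0,-0.118,0],[0,0.002,0,-0.118,0],[0,0.002,0,-0.118,0]]]'
python3 chk.py 0.07 pics/s7.png; python3 -c "
from cell import arm
s=arm.read_state();print(s['ee_pos'],s['ft_force'],abs(s['dq']).max(),s['opening'])"
```

```text
t: 15.48
ee_pos: [0.4723, -0.2681, 0.0885]
tool_rot: [0.0, 1.0, -0.001, 0.0]
ft_force: [-0.2, -0.6, -1.6]
opening: 0.0111
0.52 3 [ 0.5287 -0.2595  0.1078]
0.54 6 [ 0.5508 -0.2649  0.1008]
0.56 6 [ 0.5673 -0.2636  0.0984]
0.58 6 [ 0.5856 -0.2638  0.0938]
0.6 7 [ 0.6108 -0.2635  0.0789]
0.62 11 [ 0.6259 -0.2659  0.0787]
z 0.07 16 (array([ 0.3974, -0.2683,  0.0073]), np.float64(0.0017)) [ 0.389 -0.278  0.074] [ 0.405 -0.26   0.08 ]
z 0.075 31 (array([ 0.3962, -0.2667,  0.0109]), np.float64(0.0033)) [ 0.36  -0.286  0.075] [ 0.41  -0.242  0.085]
z 0.08 39 (array([ 0.3705, -0.271 ,  0.0362]), np.float64(0.0025)) [ 0.351 -0.289  0.08 ] [ 0.412 -0.234  0.09 ]
z 0.085 39 (array([ 0.3738, -0.2665,  0.0356]), np.float64(0.0022)) [ 0.351 -0.289  0.085] [ 0.412 -0.228  0.095]
z 0.09 44 (array([ 0.3733, -0.2652,  0.0374]), np.float64(0.0019)) [ 0.346 -0.291  0.09 ] [ 0.412 -0.226  0.1  ]
z 0.095 42 (array([ 0.373 , -0.2649,  0.0387]), np.float64(0.0019)) [ 0.346 -0.291  0.095] [ 0.411 -0.224  0.105]
z 0.1 24 (array([ 0.3748, -0.2621,  0.0378]), np.float64(0.0013)) [ 0.349 -0.289  0.1  ] [ 0.411 -0.222  0.109]
soup 34 (array([ 0.3768, -0.2638,  0.0517]), np.float64(0.0012))
[ 0.47228222 -0.26808726  0.08847507] [ 0.01362159  0.46614192 -2.66832551] 0.001573741272391195 0.010893641398025532
```

View pics/s7.png

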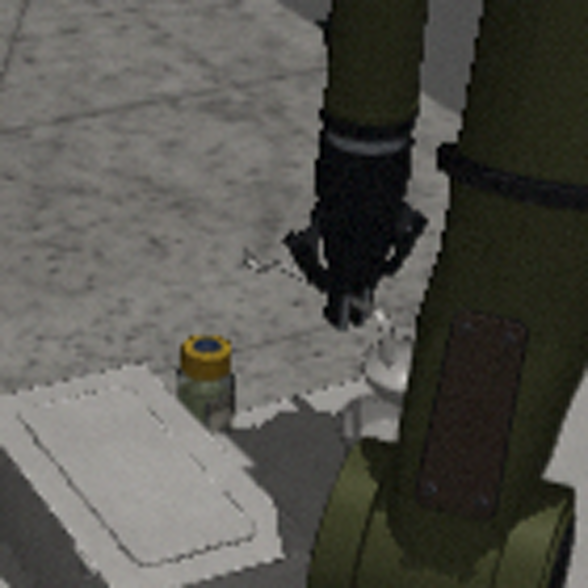

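The ladle bowl at (385,365) sits over the soup bowl at (370,410). It is level, about 27 mm above the rim and within about 3 mm of centre, and the arm is still.

```bash
python3 -m creep '[[[0,0,0,0,0],[0,0,0,0,0],[0,0,0,0,0],[0,0,0,0,0]]]' && python3 -c "
from cell import arm
print(arm.sign_off())"
```

```text
t: 16.02
ee_pos: [0.4722, -0.2681, 0.0883]
tool_rot: [0.0, 1.0, -0.001, -0.0]
ft_force: [0.2, 0.9, -0.6]
opening: 0.0109
the job is handed in; nothing more can be done
None
```

I gripped the ladle across its handle at 70 N and lifted it 0.19 m. I then carried it over the box, turning it about 182° so the handle points away from the robot. It was handed in at 16.0 s, held over the soup bowl.

What the last checks showed:
- **Height:** the ladle's lowest point is about 27 mm above the soup bowl's rim (the allowed range is 6–45 mm).
- **Centring:** it is within about 3 mm of the middle, allowing for about 2 mm of disagreement between the two cameras.
- **Level and grip:** the handle's slope matches how it lay, so it is level, and the fingers are still closed on it at 10.9 mm.
- **Stillness and contact:** the arm was at rest, and the wrist force was only a few newtons, with no sign of contact.

Some checks were limited. At the end the forearm hid the soup bowl from the top camera. In the scene view only part of it was visible; that partial fit put it within about 4 mm of its first position. The jar looked undisturbed in the last picture and the timer in a top view just before lowering. The shaker was last seen just before lowering, in a scene picture, and I did not measure any of the three again. The hand-in reports no verdict.

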